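# Seat a blank holder disc in a three-point nest

## Task

Lay the black blank holder disc flat on the metal nest plate, between the two roller stops and the sprung clamp, and let go of it. Then slide the clamp up to it by its upright tab so that its sprung nose nudges the disc home against both rollers, and leave the clamp where it holds the disc with a light but definite pressure of about 4.5 N (a little under half of the nose's spring travel), never squeezing it with twice that, which drives the nose nearly right in. Do not disturb the dental casts and the jar near by.

Things in the scene. Friction and masses are not known exactly. Their poses are not given: they have to be found in the camera images.
- disc: loose black round blank holder disc lying flat, 65 mm diameter, 14 mm thick, about 0.05 kg; origin at the centre of its underside, z up
- nest: fixed aluminium nest on the worktop, plate 201 x 96 mm and 8 mm thick; its x axis is the way the clamp slides when closing (from the clamp towards the stops), y to the left of that, z up. Origin at the height of the worktop, under the nominal centre of a seated disc. The plate spans x -138 to +63 mm
- nest_seat (a point): nominal centre of the seated disc's underside, on the plate's top face, 8 mm above the worktop. The true seat lies up to about 5 mm from it along x and 6 mm along y, since the stops' settings are not reported. A disc laid with its centre 8 mm towards the clamp (nest -x) from here lies clear of both rollers and of the open clamp's nose
- stop_left: left stop's fixed bracket (nest +y). Origin on the plate top, 31 mm ahead (+x) and 22 mm left of nest_seat: middle of the setting range of its free-turning upright steel roller (12 mm diameter, 4 to 14 mm above the plate), which is locked anywhere within 4 mm of it along nest x (hidden, differs per start and stop). Block and screw: 10 to 28 mm ahead of the origin, 19 mm high
- stop_right: the same for the right roller stop: origin 31 mm ahead and 22 mm to the right (-y) of nest_seat; its roller is set independently of the left one
- clamp: steel clamp slide, moves along the nest's x with a steady friction of about 9.5 N and stays where left; travel 46 mm. Origin on the plate top below the front face of its upright tab, on the nest's centre line. Starts open, origin 94 to 98 mm behind (-x of) nest_seat. In front of the tab: slide block, 20 mm wide, 15 mm above the plate, to 22 mm ahead. Low guides beside it, 16 mm above the worktop
- clamp_tab (a point): middle of the rear face (away from the disc) of the clamp's upright tab, 28 mm above the plate. The tab is 10 mm thick along x, 30 mm wide along y, its top 40 mm above the plate; push this face forward, or pinch the tab, at 20 to 38 mm above the plate
- clamp_tip (a point): middle of the setting range of the clamp's nose tip (fixed to the slide, 40 mm ahead of its origin, 8 mm above the plate). The nose, a 12 mm ball, sits in a screwed plunger; its free tip is set anywhere within 10 mm of this along x (hidden, locked) and gives way against a spring of 2.2 N/mm over 5 mm. So pushing the tab takes about 9.5 N, and once the disc is home on both rollers grows by the nose's force
- cast_pink: bystander, loose pink dental cast 64x61x31 mm, origin at the centre of its underside
- jar: bystander, loose small round jar 39 mm diameter, 44 mm high, origin at the centre of its underside
- cast_tri: bystander, loose cream arch-shaped cast 60x66x23 mm, origin at the centre of its underside
Things that resemble listed ones, but are neither listed nor needed, are in the scene too. Several things have the shape of the disc; the one meant has the colours described above.

How it is judged:
By the outcome, as a careful person would: the job done as asked, in the order asked, and still so for the second after the job is handed in, with the robot touching nothing.
It also fails if it takes over 72 s, if anything falls off the work surface, if the arm or the gripper's body presses on something with over 40 N, if the wrist force passes 120 N, or if a joint passes its speed limit or range.

## Robot

A 6-joint arm with a two-finger parallel gripper is mounted at the origin on a cart in front of the work surface, level with it; the furniture and walls round the work are solid. World frame = base frame: x ahead of the robot, y to its left, z up, the work surface at z = 0. Lengths are in m, angles in rad, forces in N, time in s.
With the tool pointing down it reaches from about 0.4 to 0.925 m from the base axis. Payload 12.5 kg.
Tool frame: the origin (TCP) lies midway between the tips of the shut fingers; the grasp point (between the pads) lies 19 mm behind it; z points along the fingers, y is the line along which they close (so a half turn about z gives the same grasp; the last joint's range is limited). The gripper opens to 95 mm and grips with 3 to 60 N. Pads are 20 mm wide; open, the fingers measure 119 mm over their backs; the gripper's body (75 mm by 180 mm) begins 59 mm behind the grasp point.
Start: joints at [-1.211, 0.491, 1.559, -0, 1.092, -0.106], TCP at [0.281, -0.558, 0.215] pointing down, gripper open.
Joint ranges: [-3.1, 3.1], [-0.84, 2.19], [0.05, 2.79], [-1.13, 4.28], [0.06, 2.93], [-2.69, 2.69]. Speed limits (rad/s): [2.22, 2.22, 2.79, 3.14, 3.14, 3.14].

## Interface

Orientations are given as [roll, pitch, yaw] about the fixed x, y, z axes, in that order (R = Rz(yaw) Ry(pitch) Rx(roll)).
In Python, from rig import robot gives the robot as it stands. Calls block until the motion is done:
- robot.reach(position, orientation): joint-space move of the TCP to a pose.
- robot.servo_line(position, vel=0.15, rotation=None, contact_N=None): straight line of the TCP; rotation=None keeps the orientation; vel is the mean speed in m/s. With contact_N (N) it stops when the force on the tool has changed by that much, and returns True; else False.
- robot.move_j(angles): joint-space move.
- robot.move_gripper(opening, f_grip=None): finger opening in m; f_grip is the grip in N (None keeps the last); returns when the fingers have stopped.
- robot.wait(seconds).
- robot.solve_ik(position, orientation): joint angles nearest the present ones, or None.
- robot.sense(): the state.
- robot.get_image(name): name is "scene" or "top" or "wrist"; returns the picture (400x640x3 uint8, red, green, blue); there is no depth.
- robot.calibration(name): a dict with "K" (3x3 intrinsics, pixels), "xyz" and "orientation" of the camera in the world; the wrist camera has in their place "T_tool_cam" (4x4, takes a point from camera to tool coordinates, whose origin is the TCP and whose axes are the flange's). Camera axes: x right, y down, z forward; pixel columns grow to the right and rows downward; lengths in m; the calibration is good to about 2 mm. The wrist camera is an equidistant fisheye: a pixel r from the principal point sees the ray r / f radians off the axis. A picture is of the moment at which its call begins: read the wrist's pose just before it. calibration takes no time and is no camera call.
A pose or a line that the arm cannot do raises robot.Unreachable and nothing moves.
- robot.sign_off(): hands the job in; it is judged then, once.
The state is a dict: "time_s": time; "qpos": joint angles; "joint_vel": joint speeds; "tau": joint torques, N m; "tool_pos": TCP position; "ee_rot": TCP orientation; "wrist_force": force on the tool from outside, world axes, zero at the start; "wrist_torque": the same for the moment, N m; "opening": finger opening in m; "grip_force": force on a finger pad.
Only numpy, scipy, OpenCV 4.12 (cv2) and the standard library are available. Lean on these libraries where they do the work, as an engineer would, in place of code of your own. Each camera call takes 0.05 s, during which the arm holds its last target. There are 200 camera calls.

## Working session

There is one attempt and no reset: what is moved stays moved. The work goes in short steps, each a Python script; the robot and the scene stay as the last script left them, time stands still between calls to the robot, and variables do not carry over. Pictures are saved under pics/ and viewed, at most 10 in all, crops included, and the job is handed in when it is done.

```bash
mkdir -p pics; ls
python3 - <<'E'
from rig import robot
import cv2
for n in ("scene","top"):
    cv2.imwrite(f"pics/{n}0.png",robot.get_image(n)[:,:,::-1])
    c=robot.calibration(n);print(n,c)
print(robot.calibration("wrist"));s=robot.sense();print(s["time_s"],s["wrist_force"],s["ee_rot"])
E
```

```text
pics
scene {'K': array([[411.05903552,   0.        , 319.22266912],
       [  0.        , 411.05903552, 202.95357936],
       [  0.        ,   0.        ,   1.        ]]), 'xyz': array([0.18496258, 0.7496698 , 0.56114228]), 'orientation': array([-2.17330154, -0.0073861 , -2.53076399])}
top {'K': array([[456.9137506 ,   0.        , 318.73134443],
       [  0.        , 456.9137506 , 202.68851396],
       [  0.        ,   0.        ,   1.        ]]), 'xyz': array([0.50401148, 0.13756641, 1.18597802]), 'orientation': array([-3.05346719, -0.00907172, -1.58810322])}
{'K': array([[309.70691629,   0.        , 320.88058418],
       [  0.        , 309.70691629, 197.3521054 ],
       [  0.        ,   0.        ,   1.        ]]), 'T_tool_cam': array([[-8.66190739e-05, -9.60296136e-01, -2.78982658e-01,
         7.96666952e-02],
       [ 9.99999649e-01,  1.49443689e-04, -8.24887261e-04,
         8.69193577e-05],
       [ 8.33828247e-04, -2.78982631e-01,  9.60295786e-01,
        -1.68868102e-01],
       [ 0.00000000e+00,  0.00000000e+00,  0.00000000e+00,
         1.00000000e+00]])}
0.1 [ 0.49076678 -0.50842398  0.9317435 ] [-3.14064776e+00 -1.24146052e-04  4.65779853e-01]
```

View pics/top0.png

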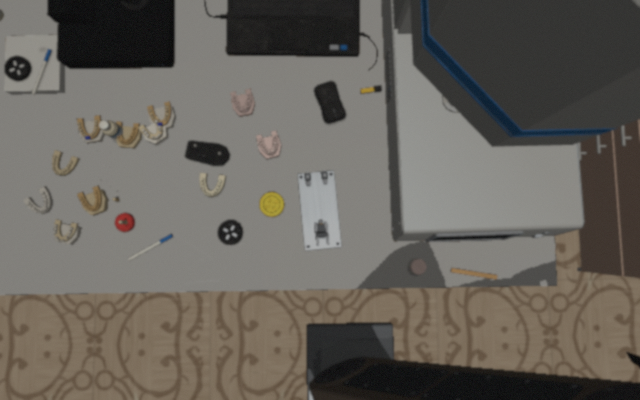

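View pics/scene0.png

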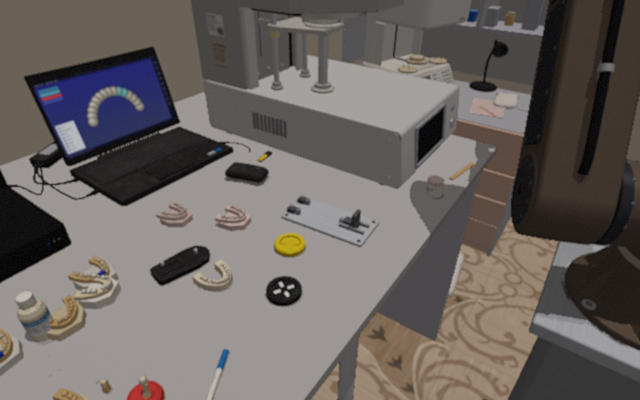

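Candidates for the disc in the top view:
- black disc at (230,232)
- yellow disc at (271,204)
- red disc at (124,222)
- black disc on the white pad at (17,68), which is about 0.9 m to the left and out of reach

I choose (230,232) and check it in a close crop together with the nest.

```bash
cat > h.py <<'E'
import numpy as np, cv2
from scipy.spatial.transform import Rotation as R
from rig import robot
def cam(n):
    c=robot.calibration(n); return c["K"],np.array(c["xyz"]),R.from_euler("xyz",c["orientation"]).as_matrix()
def px2w(n,uv,z):
    K,t,M=cam(n); d=M@np.linalg.inv(K)@np.array([uv[0],uv[1],1.]); return t+d*(z-t[2])/d[2]
def wcam(s):
    c=robot.calibration("wrist"); T=np.eye(4);T[:3,:3]=R.from_euler("xyz",s["ee_rot"]).as_matrix();T[:3,3]=s["tool_pos"]
    return c["K"],T@c["T_tool_cam"]
def wpx2w(s,uv,z):
    K,T=wcam(s); a=(uv[0]-K[0,2])/K[0,0];b=(uv[1]-K[1,2])/K[1,1];th=np.hypot(a,b)
    d=T[:3,:3]@np.array([a/th*np.sin(th),b/th*np.sin(th),np.cos(th)]); t=T[:3,3]; return t+d*(z-t[2])/d[2]
def w2wpx(s,p):
    K,T=wcam(s); q=np.linalg.inv(T)@np.append(p,1); r=np.hypot(q[0],q[1]);th=np.arctan2(r,q[2])
    return K[0,0]*th*q[0]/r+K[0,2],K[1,1]*th*q[1]/r+K[1,2]
E
python3 - <<'E'
from h import *
im=cv2.imread("pics/top0.png")
cv2.imwrite("pics/c1.png",cv2.resize(im[160:260,200:350],None,fx=5,fy=5,interpolation=cv2.INTER_CUBIC))
g=cv2.cvtColor(im,cv2.COLOR_BGR2GRAY)[215:250,210:250]
n,l,st,c=cv2.connectedComponentsWithStats((g<75).astype(np.uint8));print(st,c+[210,215])
for nm,uv,z in [("disc",(230,232),.007),("yellow",(271,204),.01),("far",(17,68),.01),("jar",(418,267),.02),("pink",(268,145),.01),("tri",(211,184),.01),("red",(124,222),.01)]: print(nm,px2w("top",uv,z))
E
```

```text
[[  0   0  40  35 997]
 [  8   5  25  25 403]] [[229.27582748 232.07422267]
 [230.05459057 231.81637717]]
disc [0.53609648 0.35451619 0.007     ]
yellow [0.60635415 0.24833186 0.01      ]
far [0.97731132 0.914428   0.01      ]
jar [ 0.43901696 -0.12362062  0.02      ]
pink [0.76105549 0.25489938 0.01      ]
tri [0.66086033 0.40300787 0.01      ]
red [0.56625356 0.62527279 0.01      ]
```

View pics/c1.png

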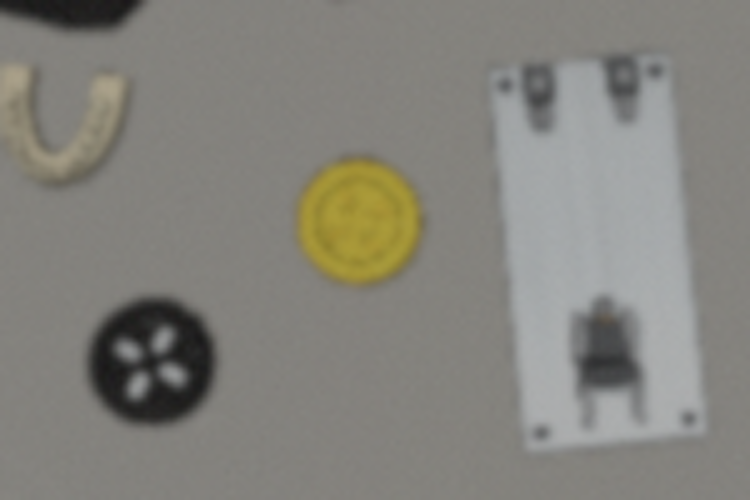

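The top crop confirms the choice. The black disc with pale slots is at top (230,232), about 25 px across, which matches 65 mm. The yellow decoy is beside it, and the nest corners are clear at crop (490,68), (668,57), (706,433), (527,450). I'll fit the plate, then look from near with the wrist camera.

```bash
cat >> h.py <<'E'
def fit(W):  # plate corners TL,TR,BR,BL in world -> origin xy, yaw
    N=np.array([[63,48],[63,-48],[-138,-48],[-138,48]])/1e3; W=np.array(W)[:,:2]
    a=N-N.mean(0);b=W-W.mean(0); yaw=np.arctan2((a[:,0]*b[:,1]-a[:,1]*b[:,0]).sum(),(a*b).sum())
    c,s=np.cos(yaw),np.sin(yaw);M=np.array([[c,-s],[s,c]]); o=W.mean(0)-M@N.mean(0)
    return o,yaw,(W-o)@M*1e3-N*1e3
E
python3 - <<'E'
from h import *
C=[((u+.5)/5-.5+200,(v+.5)/5-.5+160) for u,v in [(490,68),(668,57),(706,433),(527,450)]]
o,yaw,r=fit([px2w("top",c,.008) for c in C]); print(o,yaw,r)
P=[np.pi,0,yaw]
M=np.array([[np.cos(yaw),-np.sin(yaw)],[np.sin(yaw),np.cos(yaw)]])
p=o+M@[-.07,0]
robot.reach([*p,.2],P); s=robot.sense(); cv2.imwrite("pics/w_nest.png",robot.get_image("wrist")[:,:,::-1])
print(s["time_s"],s["tool_pos"],s["ee_rot"],w2wpx(s,[*o,.008]))
np.save("s_nest.npy",s,allow_pickle=True)
robot.reach([.536-.03,.3545,.15],P); s=robot.sense(); cv2.imwrite("pics/w_disc.png",robot.get_image("wrist")[:,:,::-1])
print(s["time_s"],s["tool_pos"],s["ee_rot"]); np.save("s_disc.npy",s,allow_pickle=True)
E
```

```text
[0.62701028 0.1272577 ] 0.0774703497528541 [[-0.38442091 -1.23757568]
 [-3.2660644   1.94015607]
 [ 1.79503672  1.50302275]
 [ 1.85544858 -2.20560313]]
2.7 [0.55740443 0.12123648 0.1999592 ] [3.14150445e+00 1.24972584e-05 7.67482166e-02] (np.float64(320.7399794057321), np.float64(118.07389066531803))
3.7083 [0.50658477 0.35361972 0.15028441] [ 3.14151203e+00 -3.92728015e-04  7.69129866e-02]
```

View pics/w_nest.png

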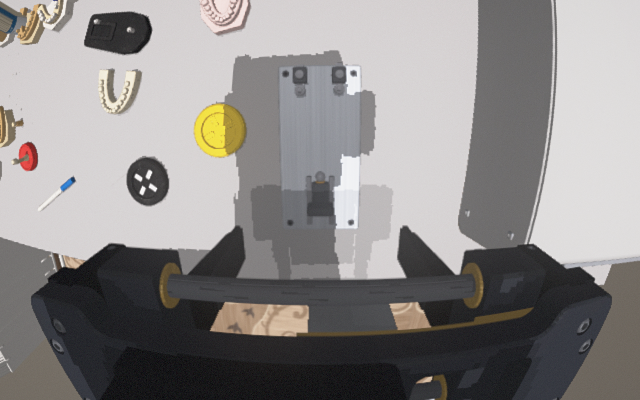

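View pics/w_disc.png

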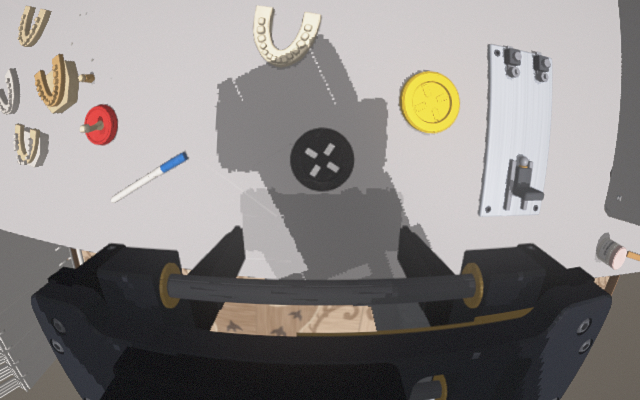

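The wrist nest view shows the plate corners at (279,66), (361,66), (358,229), (281,229), with the rollers near (300,91) and (339,90). In the wrist disc view the black disc is centred at about (322,159), with clear space around it.

```bash
python3 - <<'E'
from h import *
s=np.load("s_nest.npy",allow_pickle=True).item()
o,yaw,r=fit([wpx2w(s,c,.008) for c in [(279,66),(361,66),(358,229),(281,229)]]); print(o,yaw,r.round(1))
M=np.array([[np.cos(yaw),-np.sin(yaw)],[np.sin(yaw),np.cos(yaw)]])
for n,c,z in [("rolL",(300,91),.022),("rolR",(339,90),.022),("tabtop",(320,211),.048),("nose",(320,175),.022)]:
    print(n,((wpx2w(s,c,z)[:2]-o)@M*1e3).round(1))
s=np.load("s_disc.npy",allow_pickle=True).item()
im=cv2.imread("pics/w_disc.png",0)[115:205,280:365]
n,l,st,c=cv2.connectedComponentsWithStats((im<50).astype(np.uint8)); k=1+np.argmax(st[1:,4])
pts=cv2.convexHull(np.argwhere(l==k)[:,::-1].astype(np.float32)).reshape(-1,2)+[280,115]
print(st[k])
W=np.array([wpx2w(s,p,.012)[:2] for p in pts],np.float32); print(cv2.minEnclosingCircle(W), cv2.fitEllipse(W))
E
python3 - <<'E'
import cv2
i=cv2.imread("pics/w_nest.png")[50:245,260:380];cv2.imwrite("pics/c2.png",cv2.resize(i,None,fx=3,fy=3,interpolation=cv2.INTER_CUBIC))
E
```

```text
[0.62698913 0.12837876] 0.0736118167776311 [[-1.3 -1. ]
 [-1.1  0.9]
 [ 1.3 -0.5]
 [ 1.   0.6]]
rolL [30.8 21.8]
rolR [ 32.  -21.1]
tabtop [-99.2  -0.6]
nose [-64.5  -0.5]
[  11   14   62   61 1421]
((0.5362026691436768, 0.3552548885345459), 0.03135206922888756) ((0.5361254811286926, 0.35556575655937195), (0.06133478879928589, 0.06209997087717056), 109.71409606933594)
```

View pics/c2.png

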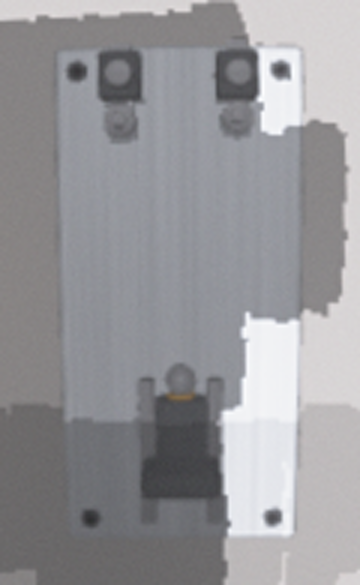

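The measurements agree: rollers at about (31, ±22) mm, plate residuals around 1 mm, and disc diameter about 62–65 mm. Picking the disc now.

```bash
cat >> h.py <<'E'
O=np.array([.6270,.1280]);YAW=.075;P=[np.pi,0,YAW]
MN=np.array([[np.cos(YAW),-np.sin(YAW)],[np.sin(YAW),np.cos(YAW)]])
def nest(x,y,z): return [*(O+MN@[x/1e3,y/1e3]),z/1e3]
E
python3 - <<'E'
from h import *
d=[.5362,.3553]
robot.reach([*d,.06],P)
print("touch",robot.servo_line([*d,.003],vel=.06,contact_N=8)); s=robot.sense();print(s["tool_pos"])
robot.move_gripper(.05,20); s=robot.sense();print(s["opening"],s["grip_force"],s["time_s"])
if .06<s["opening"]<.07:
    z0=s["tool_pos"][2]*1e3
    robot.servo_line([*d,.07],vel=.12); robot.reach(nest(-8,0,70),P); s=robot.sense();print(s["opening"],s["tool_pos"])
    cv2.imwrite("pics/w_held.png",robot.get_image("wrist")[:,:,::-1])
    robot.servo_line(nest(-8,0,z0+14),vel=.1); f0=robot.sense()["wrist_force"]
    print("touch",robot.servo_line(nest(-8,0,z0+7.5),vel=.015,contact_N=4)); s=robot.sense();print(z0,s["tool_pos"],s["wrist_force"]-f0,s["opening"],s["time_s"])
E
```

```text
touch False
[0.53640461 0.35541413 0.00335225]
0.064465933052553 20.000151693820953 5.9333
0.06443328737012718 [0.61868639 0.12835941 0.06972221]
touch True
3.0684491639682947 [0.61910141 0.12735663 0.01101811] [-1.21291937 -0.01115963  4.56184354] 0.06459073961635081 8.775
```

Contact came 8.0 mm above the pick height, so the disc is on the plate. I'll release it and look from near.

Run:
```python
from h import *
robot.move_gripper(.085); p=robot.sense()["tool_pos"]
robot.servo_line([p[0],p[1],.09],vel=.1)
robot.reach(nest(-95,0,150),P); s=robot.sense()
im=robot.get_image("wrist")[:,:,::-1]
K=w2wpx(s,nest(-8,0,22));print(K,s["time_s"],s["wrist_force"])
i=im[20:250,230:420];cv2.imwrite("pics/w_placed.png",cv2.resize(i,None,fx=2.5,fy=2.5,interpolation=cv2.INTER_CUBIC))
for a in np.linspace(0,2*np.pi,4,endpoint=False): print((np.array(w2wpx(s,nest(-8+32.5*np.cos(a),32.5*np.sin(a),22)))-[230,20])*2.5)
```

```text
(np.float64(321.42966097007195), np.float64(102.18368756666962)) 10.8167 [-0.59706423 -0.55214144 -0.44525594]
[228.57522329 121.40560766]
[142.91879081 206.38850941]
[228.56227072 289.97149742]
[314.21038939 206.43598872]
```

View pics/w_placed.png

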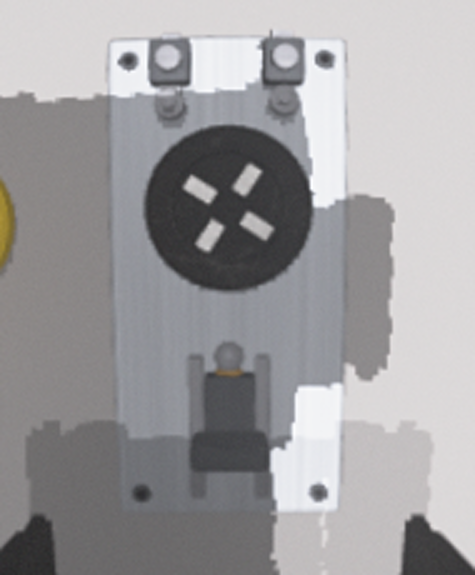

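The disc lies flat, centred at crop (229,208) as predicted, clear of both rollers and the nose, whose tip is at (229,342). Next I'll approach the tab from behind with shut fingers and log the force in small steps.

Run:
```python
from h import *
robot.move_gripper(0.0,20)
robot.reach(nest(-138,0,100),P); robot.servo_line(nest(-138,0,33),vel=.12)
robot.wait(.2); f0=np.array(robot.sense()["wrist_force"]); np.save("f0.npy",f0)
ux=MN[:,0]
def st():
    s=robot.sense(); return (s["tool_pos"][:2]-O)@ux*1e3, -(s["wrist_force"]-f0)[:2]@ux, s["time_s"]
print("touch",robot.servo_line(nest(-105,0,33),vel=.02,contact_N=4)); x,f,t=st(); print(x,f,t)
x0=x; log=[]
for k in range(1,40):
    robot.servo_line(nest(x0+k,0,33),vel=.008); a=st(); log.append(a); print(k,np.round(a,2))
    if k>4 and a[1]-np.median([l[1] for l in log[2:]])>1.2: break
    if a[1]>13 or a[2]>45: break
```

```text
touch True
-118.53013588320948 -0.7510241383987392 14.5333
1 [-118.27    3.92   14.86]
2 [-118.01    7.54   15.13]
3 [-117.25    9.52   15.41]
4 [-116.27    8.41   15.68]
5 [-115.26    8.24   15.96]
6 [-114.27    8.49   16.23]
7 [-113.29    8.9    16.51]
8 [-112.25    9.27   16.78]
9 [-111.28    8.64   17.06]
10 [-110.26    9.43   17.33]
11 [-109.24    8.99   17.61]
12 [-108.27    9.36   17.88]
13 [-107.26    8.7    18.16]
14 [-106.27    9.43   18.43]
15 [-105.26    9.29   18.71]
16 [-104.24    8.88   18.98]
17 [-103.24    8.98   19.26]
18 [-102.23    8.82   19.53]
19 [-101.23    9.12   19.81]
20 [-100.25    8.67   20.08]
21 [-99.24   8.69  20.36]
22 [-98.23   9.23  20.63]
23 [-97.27   9.31  20.91]
24 [-96.29   9.15  21.18]
25 [-95.31   8.39  21.46]
26 [-94.27   9.    21.73]
27 [-93.3    9.27  22.01]
28 [-92.29   9.39  22.28]
29 [-91.27   9.43  22.56]
30 [-90.29   9.25  22.83]
31 [-89.29   9.62  23.11]
32 [-88.28   9.94  23.38]
33 [-87.36   8.87  23.66]
34 [-86.59  10.98  23.93]
```

Force was flat at about 9.1 N and has now started to rise. I'll continue in fine steps.

Run:
```python
from h import *
f0=np.load("f0.npy");ux=MN[:,0]
def st():
    F=[];X=[]
    for _ in range(4):
        s=robot.sense(); F.append(-(s["wrist_force"]-f0)[:2]@ux);X.append((s["tool_pos"][:2]-O)@ux*1e3);robot.wait(.03)
    return np.mean(X),np.mean(F),s["time_s"]
xc=-118.53+34; print(np.round(st(),2))
for k in range(1,16):
    xc+=.4; robot.servo_line(nest(xc,0,33),vel=.008); a=st(); print(round(xc,2),np.round(a,2),"lag",round(xc-a[0],2))
    if a[1]>13.0 : break
```

```text
[-86.58  10.39  24.03]
-84.13 [-86.39  11.72  24.42] lag 2.26
-83.73 [-86.13  12.09  24.8 ] lag 2.4
-83.33 [-85.85  12.57  25.18] lag 2.52
-82.93 [-85.57  13.23  25.57] lag 2.64
```

The force slope is about 2.2 N/mm, the nose spring rate. That puts the nose at 4.1–4.5 N, or about 2 mm of compression. I'll back off and check from above.

Run:
```python
from h import *
robot.servo_line(nest(-105,0,33),vel=.03); print(robot.sense()["wrist_force"]-np.load("f0.npy"))
robot.servo_line(nest(-105,0,150),vel=.12); robot.reach(nest(-95,0,150),P); s=robot.sense()
im=robot.get_image("wrist")[:,:,::-1]; print(s["time_s"])
i=im[20:250,230:420];cv2.imwrite("pics/w_end.png",cv2.resize(i,None,fx=2.5,fy=2.5,interpolation=cv2.INTER_CUBIC))
```

```text
[-0.28223567  0.11973622 -0.8881976 ]
27.8583
```

View pics/w_end.png

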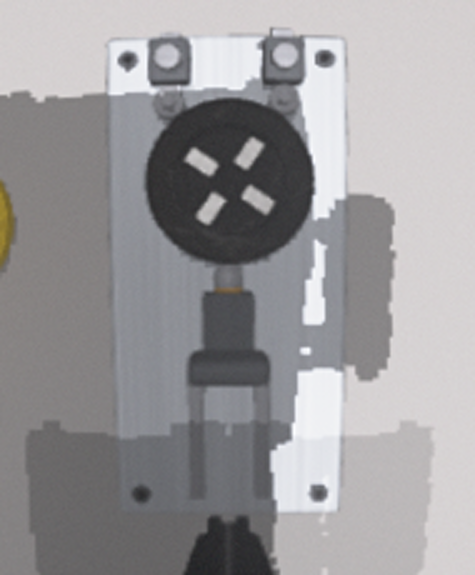

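The disc rests against both rollers: centre (230,181), rollers at (169,104) and (285,102), each about 98 px away, which matches the 38.5 mm contact distance. The nose is on the disc and partly pressed in, and the robot is clear, so I'm handing in.

```bash
python3 -c "
from rig import robot
print(robot.sign_off())"
```

```text
the job is handed in; nothing more can be done
None
```

The black disc lies flat on the nest plate, seated against both rollers; the clamp holds it with an estimated 4.1–4.5 N, the robot is clear, and the job was handed in at about 28 s.

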